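# Face up the bakery row on the counter display

### The job

Face up the bakery packs on the counter display: push the pack of rolls that has been left too far back forward along the deck until it stands square against the clear front stop, in line with the two packs already there, and slide the divider along its rails until it closes up the row, leaving no gaps between the packs or at the divider. Only push, gently, with the fingers: no pack may be gripped, lifted, tipped or crushed, and everything else stays where it is.

Things in the scene. Friction and masses are not known exactly. Their poses are not given: they have to be found in the camera images.
- display: low fixed counter display. Origin: on the bench under the middle of its deck; x points to the front stop (away from the robot), y left along the row. White deck 340 mm deep (x +-170) by 744 mm long, top 60 mm above the bench; clear front stop, inner face at x = 155 mm, rises 54 mm above the deck; grey end panels, inner faces at y = +-360 mm, rise 70 mm. Open at the rear (-x).
- pack_back: The pack to move, set back and mostly askew between the second pack and the divider. Rigid clamshell of rolls, black base, clear lid: 150 mm along its x, 120 mm along its y, 64 mm high; base full size up to the rim at 34 mm, lid above 6 mm smaller all round; 0.2 to 0.4 kg. Origin: centre of underside. Its x points roughly to the front stop. Slides at 1 to 5 N.
- pack_next: The second pack in line, at the front stop, left (+y) of the pack to move; stays there (may close up by a few mm). Rigid clamshell of rolls, black base, clear lid: 150 mm along its x, 120 mm along its y, 64 mm high; base full size up to the rim at 34 mm, lid above 6 mm smaller all round; 0.2 to 0.4 kg. Origin: centre of underside.
- pack_end: The first pack in line, at the front stop and the left end panel; stays there (may close up by a few mm). Rigid clamshell of rolls, black base, clear lid: 150 mm along its x, 120 mm along its y, 64 mm high; base full size up to the rim at 34 mm, lid above 6 mm smaller all round; 0.2 to 0.4 kg. Origin: centre of underside.
- divider (a joint): slide of the divider along the display's y, in m: 0 at the right end of its travel, grows as it moves left (+y) towards the packs, at most 0.19. The panel's left face is at display y = -170 mm + this value. It slides with about 2 N, pushes along any pack it meets, and stays where it is left.
- divider_mid (a point): middle of the divider's top edge, 63 mm above the deck at display x = 0: an upright clear panel with an aluminium edge, along the display's x from -159 to 153 mm, 5 mm thick (edge 7 mm), from the deck up to this point. It rides on rails at both ends and stays square wherever along its length it is pushed. Right of it (-y) the deck is free for 75 mm or more.
- tub: round white deli tub with clear lid, 93 mm across, 50 mm high, on the display's deck to the right of the divider; bystander. Origin: centre of its underside
- jar: small glass jar with steel cap, 66 mm across, 85 mm high, on the deck behind the second pack in line; bystander. Origin: centre of its underside
- label_roll: roll of paper labels lying flat on the deck behind the tub, 90 mm across, 50 mm high; bystander. Origin: centre of its underside
- can: food can with paper label, 74 mm across, 110 mm high, on the deck behind the first pack; bystander. Origin: centre of its underside
Mind the look-alikes: they are no part of the job. What is shaped like the pack_back but green is not meant.

How it is judged:
At the end, for the whole second after the job is handed in: All three packs stand flat on the deck in one row, within 6 mm of the front stop (7 mm for the two neighbours) and square to it within 0.05 rad; gaps between neighbouring packs, to the left end panel and between the moved pack and the divider are each under 6 mm; everything at rest (x of pack_back in the frame of display above 0.074 m and angle between the x axis of each of pack_back, pack_next, pack_end and the x axis of display, either way round below 0.05 rad and z of pack_back in the frame of display below 0.064 m and angle between pack_back's own z axis and vertical below 0.05 rad and x of each of pack_next, pack_end in the frame of display above 0.073 m and y of pack_back in the frame of pack_next above -0.126 m and y of pack_next in the frame of pack_end above -0.126 m and y of pack_end in the frame of display above 0.294 m and y of divider_mid in the frame of pack_back above -0.0685 m and linear speed of pack_back below 0.01 m/s and velocity of joint divider below 0.01 m/s); the robot touches nothing.
It fails at once if a pack is lifted off the deck or tipped (z of any of pack_back, pack_next, pack_end in the frame of display above 0.072 m or angle between any of pack_back, pack_next, pack_end's own z axis and vertical above 0.15 rad).
It fails at once if a pack already in line is shoved out of its place (over 20 mm) (distance of any of pack_next, pack_end from where it was at the start of the episode above 0.02 m).
It fails at once if a pack is crushed (over 60 N from the fingers or in the row) (contact force between any of pack_back, pack_next, pack_end and the fingers above 60 N or contact force between pack_back and pack_next above 60 N).
It fails at once if a bystander is moved over 20 mm or tipped (distance of any of tub, jar, label_roll, can from where it was at the start of the episode above 0.02 m or angle between any of tub, jar, label_roll, can's own z axis and vertical above 0.3 rad).
It also fails if it takes over 51 s, if anything falls off the work surface, if the arm or the gripper's body presses on something with over 40 N, if the wrist force passes 120 N, or if a joint passes its speed limit or range.

### The arm

A 6-joint arm with a two-finger parallel gripper is mounted at the origin on the work surface. World frame = base frame: x ahead of the robot, y to its left, z up, the work surface at z = 0. Lengths are in m, angles in rad, forces in N, time in s.
With the tool pointing down it reaches from about 0.4 to 0.825 m from the base axis. Payload 7 kg.
Tool frame: the origin (TCP) lies between the finger pads; the fingertips stand ctrl.tip_reach ahead of it and the grasp point (between the pads) lies 6 mm ahead of it (ctrl.tip_reach is the distance from the TCP to the fingertips, in m); z points along the fingers, x is the direction in which the jaws open and shut, and the axes are right-handed (so a half turn about z gives the same grasp; the last joint's range is limited). The gripper opens to 88 mm and grips with 3 to 60 N. Pads are 19 mm wide; open, the fingers measure 130 mm over their backs; the gripper's body (78 mm by 193 mm) begins 47 mm behind the grasp point.
Start: joints at [1.536, 0.359, 0.012, 0, -1.224, -0.288], TCP at [0.214, 0.64, 0.252] pointing down, gripper open.
Joint ranges: [-3.07, 3.07], [-1.43, 2.12], [-1.02, 1.25], [-3.03, 1.67], [-3.05, -0], [-3.03, 3.03]. Speed limits (rad/s): [2.39, 2.39, 3.01, 3.14, 3.14, 3.14].

### API

Orientations are given as a 3x3 rotation matrix whose columns are the frame's x, y, z axes.
In Python, from bench import ctrl, fingers, read_camera, camera_info, job, models gives the robot as it stands. The module is installed in compiled form; this text tells all that it offers. Calls block until the motion is done:
- ctrl.move_ptp(position, orientation): joint-space move of the TCP to a pose.
- ctrl.line_to(position, ori=None, rate=0.15, f_stop=None): straight line of the TCP; ori=None keeps the orientation; rate is the mean speed in m/s. With f_stop (N) it stops when the force on the tool has changed by that much, and returns True; else False.
- ctrl.movej(angles): joint-space move.
- fingers.release() and fingers.clamp(f_grip=None): open the fingers fully, or close them until they stop; f_grip is the grip in N (None keeps the last).
- ctrl.dwell(seconds).
- ctrl.solve_ik(position, orientation): joint angles nearest the present ones, or None.
- ctrl.sense(): the state.
- read_camera(name): name is "scene" or "top" or "wrist"; returns the picture (400x640x3 uint8, blue, green, red); there is no depth.
- camera_info(name): a dict with "fovy" (degrees; the focal length in pixels is half the picture's height over the tangent of half this angle, whatever the lens; pixels are square), "cx", "cy" (the principal point, pixels), "world_to_cam" (4x4, takes a point from world to camera coordinates). Camera axes: x right, y down, z forward; pixel columns grow to the right and rows downward; lengths in m; the calibration is good to about 2 mm. A picture is of the moment at which its call begins: read the wrist's pose just before it. camera_info takes no time and is no camera call; for the wrist camera it gives the pose at the moment of the call.
A pose or a line that the arm cannot do raises ctrl.IKError and nothing moves.
- job.job_done(): hands the job in, once; it reports no verdict.
Trained networks look in the newest picture that a camera, given by its name, has taken for a name from the list of things; names that differ only in an ending like _2 or _b are one class to them, and where a whole thing is asked for, a point or a joint stands for the part that bears it (a point fixed in the world has none). Each returns a list of dicts, best first, with "score" (0 to 1); they miss things now and then, are a little off and sometimes report something else, mostly with a low value. They report only what shows in the picture. A call takes as long as a camera call. They do not tell look-alikes from the thing itself.
- models.boxes_of(camera, query): "bbox" ([centre column, centre row, width, height] in pixels, round what is visible of it).
- models.regions_of(camera, query): "region" (400x640 bool, what is visible of it) and "bbox" ([centre column, centre row, width, height] in pixels, round what is visible of it).
The state is a dict: "clock": time; "joints": joint angles; "joint_velocities": joint speeds; "joint_efforts": joint torques, N m; "tool_pos": TCP position; "eef_rot": TCP orientation; "wrist_force": force on the tool from outside, world axes, zero at the start; "ft_torque": the same for the moment, N m; "width": finger opening in m.
Only numpy, scipy, OpenCV 4.12 (cv2) and the standard library are available. Lean on these libraries where they do the work, as an engineer would, in place of code of your own. Each camera call takes 0.05 s, during which the arm holds its last target. There are 200 camera calls.

## Working session

There is one attempt and no reset: what is moved stays moved. The work goes in short steps, each a Python script; the robot and the scene stay as the last script left them, time stands still between calls to the robot, and variables do not carry over. Pictures are saved under pics/ and viewed, about 8 in all and at most 12, crops included, and the job is handed in when it is done.

```bash
mkdir -p pics; ls; python3 - <<'E'
from bench import *
import cv2
for n in ("scene","top"):
    im=read_camera(n); cv2.imwrite(f"pics/{n}0.png",im)
    c=camera_info(n); print(n,c)
print(ctrl.sense(),ctrl.tip_reach)
E
```

```text
pics
scene {'fovy': 52.546112076884135, 'cx': 328.81454485310195, 'cy': 205.26432668868242, 'world_to_cam': array([[-0.7384474 ,  0.6742419 , -0.0096591 ,  0.35491014],
       [ 0.57265097,  0.61949024, -0.53693827, -0.24131522],
       [-0.35604256, -0.40203196, -0.84356624,  1.49510834],
       [ 0.        ,  0.        ,  0.        ,  1.        ]])}
top {'fovy': 51.686395516134354, 'cx': 321.24181612696157, 'cy': 204.34401299790596, 'world_to_cam': array([[ 0.02209636, -0.99967046,  0.01306612,  0.00776002],
       [-0.98923509, -0.023753  , -0.14439436,  0.49256344],
       [ 0.14465714, -0.00973488, -0.98943395,  1.03981287],
       [ 0.        ,  0.        ,  0.        ,  1.        ]])}
{'clock': 0.1, 'joints': array([ 1.53608569e+00,  3.59323110e-01,  1.11696517e-02, -3.16570464e-04,
       -1.22409098e+00, -2.88122588e-01]), 'joint_velocities': array([ 0.00220619, -0.00180932,  0.00288068,  0.00151311, -0.00105171,
       -0.00097738]), 'joint_efforts': array([-1.81262749e-03, -5.84164453e+01,  2.93752706e+01,  7.01553762e+00,
        1.02072197e-02, -4.91298556e-05]), 'tool_pos': array([0.21402578, 0.63975893, 0.25071817]), 'eef_rot': array([[-3.17356648e-01, -9.48306194e-01, -3.47808616e-04],
       [-9.48305113e-01,  3.17356814e-01, -1.43689260e-03],
       [ 1.47299358e-03, -1.26178730e-04, -9.99998907e-01]]), 'wrist_force': array([ 0.25140321,  0.30580129, -0.48035581]), 'ft_torque': array([ 0.01064585, -0.00727694,  0.00424416]), 'width': 0.08768072531098199} 0.025
```

View pics/top0.png

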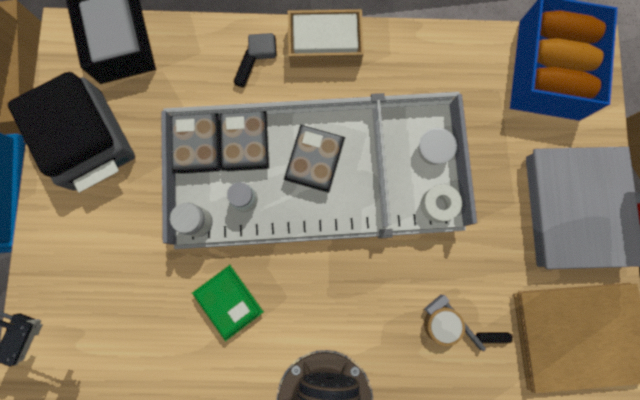

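View pics/scene0.png

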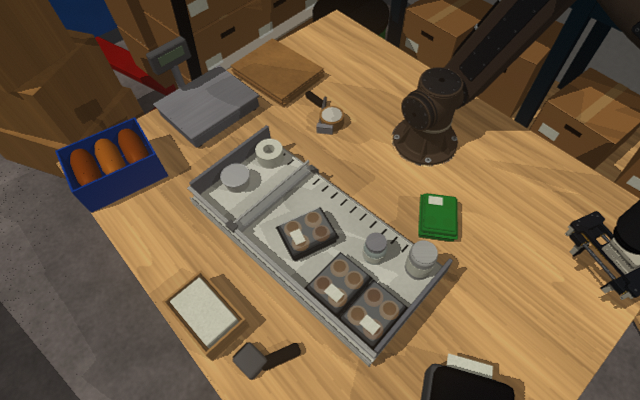

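The pack to move is the black-based one at top (315,157), set back and askew between the second pack and the divider. The green one at (228,302) is a look-alike on the bench. I'll confirm that in a crop.

```bash
cat > h.py <<'E'
from bench import *
import numpy as np, cv2
def cam(n):
    c=camera_info(n); f=200/np.tan(np.radians(c["fovy"]/2))
    return np.array([[f,0,c["cx"]],[0,f,c["cy"]],[0,0,1]]),c["world_to_cam"]
def proj(n,P):
    K,T=cam(n); q=(np.atleast_2d(P)@T[:3,:3].T+T[:3,3])@K.T
    return q[:,:2]/q[:,2:]
def back(n,uv,z):
    K,T=cam(n); uv=np.atleast_2d(np.asarray(uv,float)); d=np.c_[uv,np.ones(len(uv))]@np.linalg.inv(K).T@T[:3,:3]
    o=-T[:3,:3].T@T[:3,3]; return o+d*((z-o[2])/d[:,2])[:,None]
E
python3 - <<'E'
from h import *
im=read_camera("top")
for q in ("display","pack_back","divider","tub","jar","label_roll","can"):
    for r in models.regions_of("top",q)[:4]:
        m=r["region"].astype(np.uint8); cs=max(cv2.findContours(m,0,2)[0],key=cv2.contourArea)
        print(q,round(r["score"],2),np.round(r["bbox"]),[np.round(v,1).tolist() for v in cv2.minAreaRect(cs)[:2]],round(cv2.minAreaRect(cs)[2],1))
        if q=="display": print(np.round(back("top",cv2.boxPoints(cv2.minAreaRect(cs)),.06),3).tolist())
c=cv2.resize(im[85:255,150:480],None,fx=2.4,fy=2.4,interpolation=cv2.INTER_CUBIC); cv2.imwrite("pics/crop1.png",c)
E
```

```text
display 0.92 [320. 172. 317. 154.] [[316.3, 168.8], [144.3, 314.0]] 86.9
[[0.741, 0.46, 0.06], [0.811, -0.368, 0.06], [0.427, -0.377, 0.06], [0.366, 0.41, 0.06]]
pack_back 0.82 [311. 158.  64.  68.] [[314.6, 158.0], [48.8, 60.4]] 17.5
pack_back 0.75 [229. 302.  71.  78.] [[227.2, 302.6], [59.5, 50.2]] 53.4
divider 0.62 [382. 163.  24. 149.] [[381.1, 165.4], [145.1, 14.5]] 86.8
tub 0.56 [438. 148.  33.  37.] [[437.5, 146.0], [36.0, 37.0]] 90.0
jar 0.61 [242. 198.  29.  26.] [[241.8, 196.8], [31.8, 26.9]] 45.0
jar 0.2 [384. 163.  20. 146.] [[382.1, 165.6], [145.4, 15.3]] 87.1
label_roll 0.17 [381. 164.  20. 149.] [[380.1, 159.2], [134.3, 14.2]] 87.3
can 0.91 [190. 221.  43.  35.] [[191.3, 219.7], [42.7, 32.3]] 21.8
can 0.5 [312. 156.  62.  68.] [[313.8, 158.1], [48.2, 59.7]] 15.8
```

View pics/crop1.png

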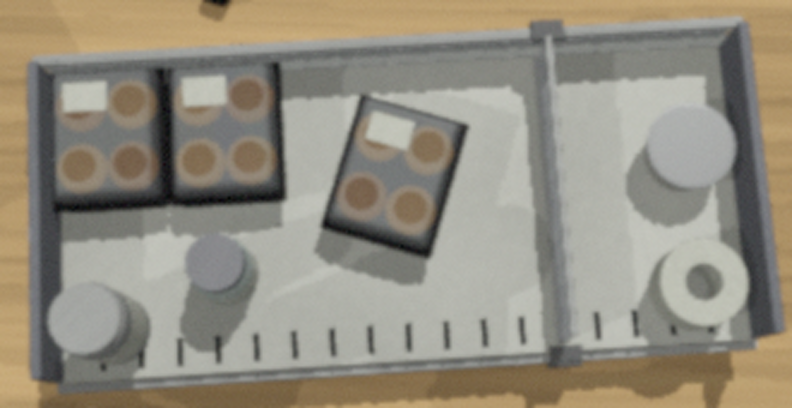

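The crop confirms it: pack_back is the dark, black-based clamshell at crop (397,175). The jar at (217,262) and the can at (88,318) are behind the lined-up packs, and the divider edge runs from (548,38) to (562,348).

```bash
python3 - <<'E'
from h import *
b=lambda pts,z: back("top",np.array(pts)/2.4+[150-.3,85-.3],z)
def yaw(p,q): d=q-p; return np.arctan2(d[1],d[0])
for n,p in dict(end=[(55,72),(162,68),(167,204),(58,209)],nxt=[(166,68),(279,63),(285,199),(172,204)],bk=[(362,95),(467,125),(429,257),(324,227)]).items():
    P=b(p,.094); print(n,P.mean(0).round(4),"front",np.linalg.norm(P[0]-P[1]).round(3),np.linalg.norm(P[3]-P[0]).round(3),"yaws",yaw(P[3],P[0]).round(3),yaw(P[2],P[1]).round(3),(yaw(P[1],P[0])-np.pi/2).round(3),(yaw(P[2],P[3])-np.pi/2).round(3))
for n,p,z in [("div",[(549,38),(562,348)],.123),("left",[(54,72),(53,378)],.13),("right",[(722,45),(755,338)],.13),("stop",[(55,72),(720,42)],.06+.054),("rear",[(62,390),(755,348)],.06),("objs tub,jar,roll,can",[(691,147)],.11),("",[(217,262)],.145),("",[(703,282)],.11),("",[(88,318)],.17)]:
    P=b(p,z); print(n,P.round(4).tolist(), yaw(P[0],P[-1]).round(3))
E
```

```text
end [0.6341 0.3377 0.094 ] front 0.112 0.148 yaws 0.095 0.093 0.066 0.072
nxt [0.6423 0.2182 0.094 ] front 0.119 0.147 yaws 0.1 0.083 0.073 0.071
bk [0.6012 0.0391 0.094 ] front 0.115 0.147 yaws -0.241 -0.256 -0.262 -0.258
div [[0.7437, -0.1165, 0.123], [0.4222, -0.13, 0.123]] -3.099
left [[0.6907, 0.3884, 0.13], [0.3809, 0.3665, 0.13]] -3.071
right [[0.7381, -0.294, 0.13], [0.4359, -0.3196, 0.13]] -3.057
stop [[0.6966, 0.3933, 0.114], [0.748, -0.2973, 0.114]] -1.496
rear [[0.3719, 0.3805, 0.06], [0.4325, -0.3445, 0.06]] -1.487
objs tub,jar,roll,can [[0.6348, -0.2659, 0.11]] 0.0
 [[0.4965, 0.2105, 0.145]] 0.0
 [[0.4938, -0.2754, 0.11]] 0.0
 [[0.436, 0.324, 0.17]] 0.0
```

```bash
cat >> h.py <<'E'
TH=.076; O=np.array([.576,.032])
c,s=np.cos(TH),np.sin(TH); EX=np.array([c,s]); EY=np.array([-s,c])
R0=np.array([[c,s,0],[s,-c,0],[0,0,-1.]])
def ori():
    ok=[(np.abs(q-ctrl.sense()["joints"]).max(),i) for i,q in enumerate(ctrl.solve_ik([.57,-.17,.25],R) for R in (R0,R0@np.diag([-1,-1,1]))) if q is not None]
    return (R0,R0@np.diag([-1,-1,1.]))[min(ok)[1]]
def W(x,y,tipz): return np.r_[O+x*EX+y*EY, tipz+ctrl.tip_reach]
def D(p): d=np.asarray(p)[:2]-O; return np.array([d@EX,d@EY])
def st(l):
    q=ctrl.sense(); print(l,"t",round(q["clock"],2),"disp",D(q["tool_pos"]).round(4),"z",q["tool_pos"][2].round(3),"F",q["wrist_force"].round(1))
E
python3 - <<'E'
from h import *
R=ori(); fingers.clamp(10)
ctrl.move_ptp(W(-.03,-.205,.22),R); st("above")
print(ctrl.line_to(W(-.03,-.205,.09),R,rate=.15,f_stop=10)); st("down")
print(ctrl.line_to(W(-.03,-.16,.09),R,rate=.06,f_stop=15)); st("a")
print(ctrl.line_to(W(-.03,-.045,.09),R,rate=.06,f_stop=15)); st("b")
im=read_camera("top"); cv2.imwrite("pics/c2.png",cv2.resize(im[60:260,150:480],None,fx=2.4,fy=2.4,interpolation=cv2.INTER_CUBIC))
E
```

```text
above t 5.03 disp [-0.0297 -0.2044] z 0.245 F [0.2 0.3 0.4]
False
down t 6.04 disp [-0.0293 -0.2051] z 0.116 F [-0.1  0.4  0.2]
False
a t 6.94 disp [-0.0299 -0.1598] z 0.115 F [ 0.4 -0.9 -0.9]
False
b t 9.01 disp [-0.0295 -0.0449] z 0.115 F [-0.6 -1.8 -0.4]
```

View pics/c2.png

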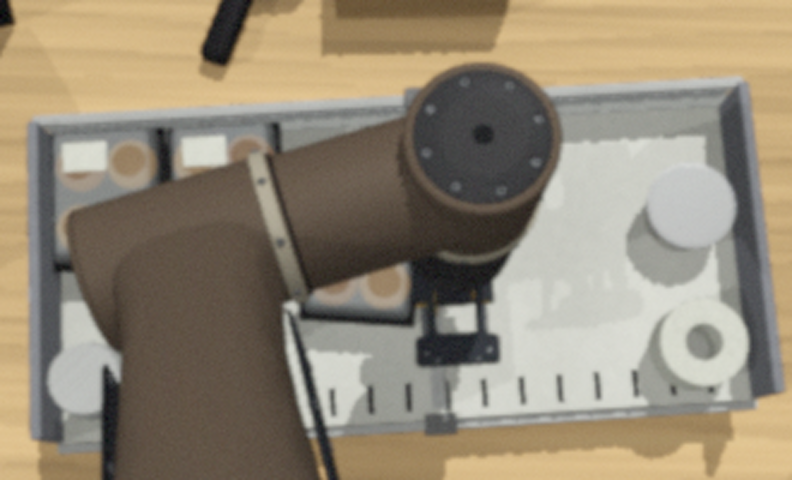

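The divider slid freely (about 2 N), and the pack's visible rear edge, crop (303,313) to (412,322), is square to it. I'll close up to a small slack, then go behind the pack.

```bash
python3 - <<'E'
from h import *
R=ctrl.sense()["eef_rot"]; R=R0 if R[0,0]>0 else R0@np.diag([-1,-1,1.])
print(ctrl.line_to(W(-.03,-.023,.09),R,rate=.05,f_stop=10)); st("c")
ctrl.line_to(W(-.03,-.035,.09),R,rate=.08)
ctrl.line_to(W(-.03,-.04,.16),R,rate=.15)
ctrl.line_to(W(-.13,.05,.17),R,rate=.2); st("rear")
im=read_camera("top"); cv2.imwrite("pics/c3.png",cv2.resize(im[60:260,150:480],None,fx=2.4,fy=2.4,interpolation=cv2.INTER_CUBIC))
E
```

```text
False
c t 9.65 disp [-0.0297 -0.0223] z 0.115 F [ 0.8  0.3 -0.5]
rear t 11.39 disp [-0.1297  0.05  ] z 0.195 F [-0.4 -0.5  0.8]
```

View pics/c3.png

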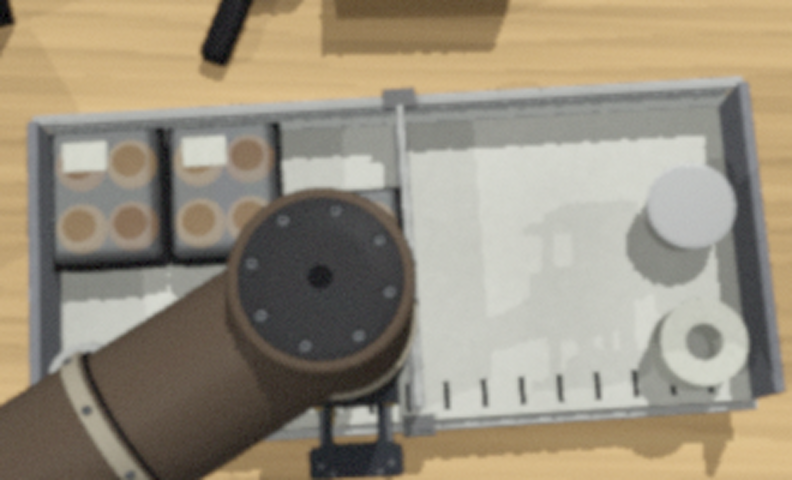

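The divider is at crop (402,108) to (418,410). The pack front is at row ~190 against ~125 for the neighbours, square, with only slight slack. Next I'll push it forward.

```bash
python3 - <<'E'
from h import *
R=ctrl.sense()["eef_rot"]; R=R0 if R[0,0]>0 else R0@np.diag([-1,-1,1.])
print(ctrl.line_to(W(-.13,.057,.082),R,rate=.12,f_stop=8)); st("down")
print(ctrl.line_to(W(-.07,.057,.082),R,rate=.06,f_stop=12)); st("a")
print(ctrl.line_to(W(-.03,.058,.082),R,rate=.04,f_stop=12)); st("b")
print(ctrl.line_to(W(.005,.058,.082),R,rate=.02,f_stop=9)); st("c")
im=read_camera("scene"); cv2.imwrite("pics/c4.png",cv2.resize(im[120:380,180:470],None,fx=2.2,fy=2.2,interpolation=cv2.INTER_CUBIC))
E
```

```text
False
down t 12.32 disp [-0.1295  0.057 ] z 0.107 F [ 0.4  0.4 -0.2]
False
a t 13.47 disp [-0.0698  0.057 ] z 0.107 F [-0.4  0.3 -0.7]
False
b t 14.62 disp [-0.0297  0.0581] z 0.107 F [ 1.2 -0.   0.8]
True
c t 15.74 disp [-0.0079  0.0577] z 0.106 F [ 0.3 -0.8 -1. ]
```

View pics/c4.png

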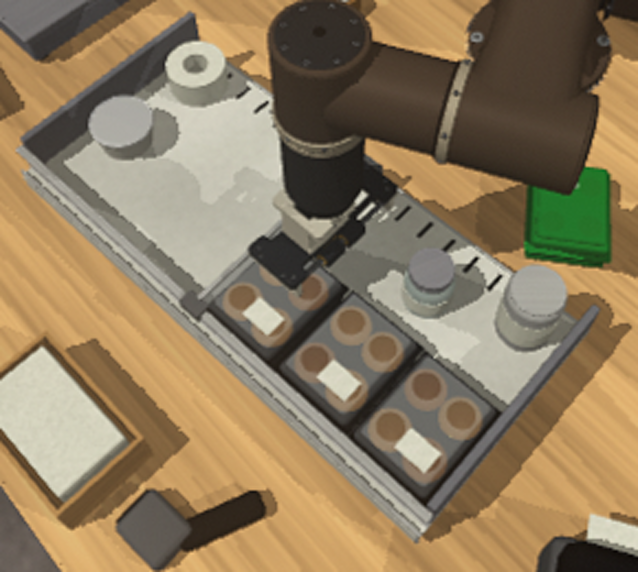

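All three packs are at the stop and the push stopped on force. Now I'll close the row with the divider.

```bash
python3 - <<'E'
from h import *
R=ctrl.sense()["eef_rot"]; R=R0 if R[0,0]>0 else R0@np.diag([-1,-1,1.])
ctrl.line_to(W(-.05,.057,.085),R,rate=.08)
ctrl.line_to(W(-.06,.057,.17),R,rate=.15)
ctrl.line_to(W(-.03,-.06,.17),R,rate=.2)
print(ctrl.line_to(W(-.03,-.06,.09),R,rate=.12,f_stop=8)); st("down")
print(ctrl.line_to(W(-.03,-.026,.09),R,rate=.05,f_stop=15)); st("a")
print(ctrl.line_to(W(-.03,.01,.09),R,rate=.015,f_stop=16)); st("b")
ctrl.line_to(W(-.03,-.04,.09),R,rate=.06)
ctrl.line_to(W(-.03,-.05,.17),R,rate=.15)
ctrl.line_to(W(-.05,-.25,.22),R,rate=.25); st("away")
im=read_camera("top"); cv2.imwrite("pics/c5.png",cv2.resize(im[90:260,150:420],None,fx=2.9,fy=2.9,interpolation=cv2.INTER_CUBIC))
im=read_camera("scene"); cv2.imwrite("pics/c6.png",cv2.resize(im[220:370,240:440],None,fx=4,fy=4,interpolation=cv2.INTER_CUBIC))
E
```

```text
False
down t 18.74 disp [-0.0295 -0.0597] z 0.116 F [ 0.2 -0.4  0.4]
False
a t 19.57 disp [-0.03   -0.0259] z 0.115 F [-0.3 -1.1 -0.3]
True
b t 20.66 disp [-0.0301 -0.0153] z 0.115 F [ 1.2 -2.8  1.5]
away t 22.88 disp [-0.0503 -0.2493] z 0.244 F [-0.5 -0.2 -0.4]
```

View pics/c5.png

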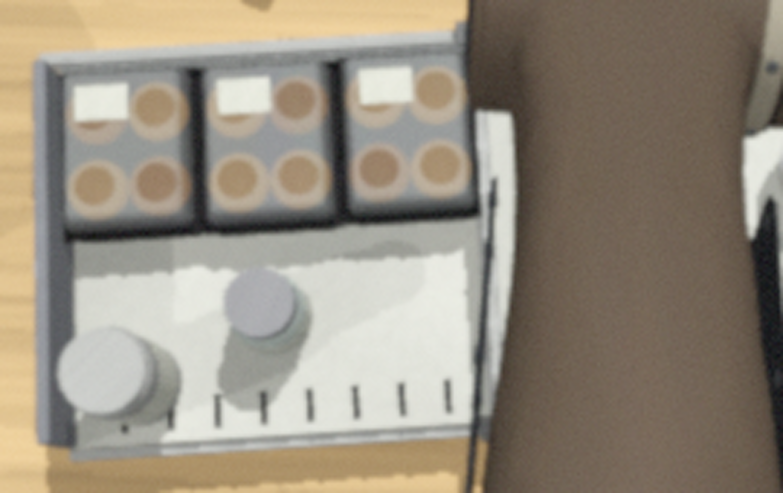

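View pics/c6.png

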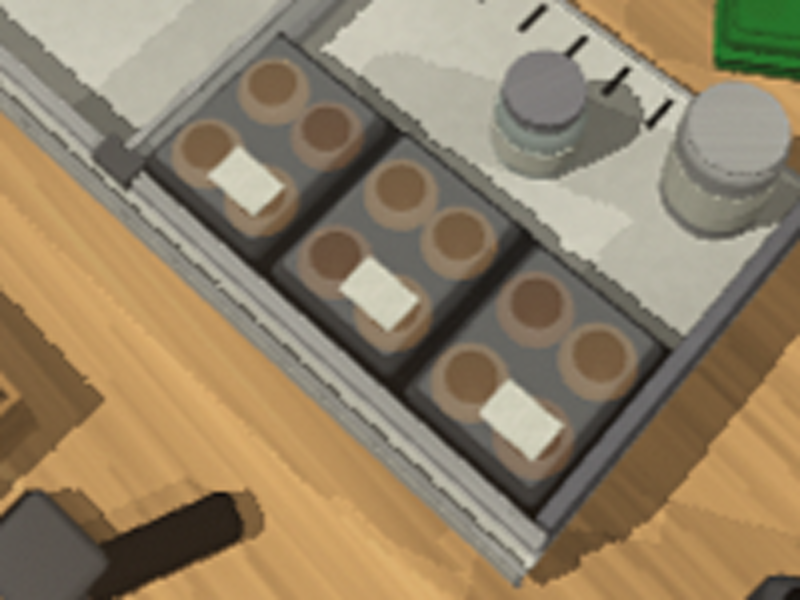

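In both views the three packs are flush at the stop and their rear edges are collinear (68,238)→(340,222)→(475,213). The 16 N stop is close to the worst-case friction of the row, so I'll do one slow, firmer push to check it's really closed.

```bash
python3 - <<'E'
from h import *
R=ctrl.sense()["eef_rot"]; R=R0 if R[0,0]>0 else R0@np.diag([-1,-1,1.])
ctrl.line_to(W(-.03,-.05,.17),R,rate=.25)
ctrl.line_to(W(-.03,-.05,.09),R,rate=.12,f_stop=8)
print(ctrl.line_to(W(-.03,-.022,.09),R,rate=.05,f_stop=15))
print(ctrl.line_to(W(-.03,.01,.09),R,rate=.012,f_stop=26)); st("b")
ctrl.line_to(W(-.03,-.04,.09),R,rate=.06)
ctrl.line_to(W(-.03,-.05,.17),R,rate=.15)
ctrl.move_ptp(W(-.05,-.30,.25),R); st("away")
im=read_camera("top"); cv2.imwrite("pics/c7.png",cv2.resize(im[90:260,150:420],None,fx=2.9,fy=2.9,interpolation=cv2.INTER_CUBIC))
E
```

```text
False
True
b t 26.62 disp [-0.0301 -0.0153] z 0.115 F [ 2.2 -3.2  1.7]
away t 28.9 disp [-0.0501 -0.2991] z 0.274 F [0.5 0.4 0.1]
```

View pics/c7.png

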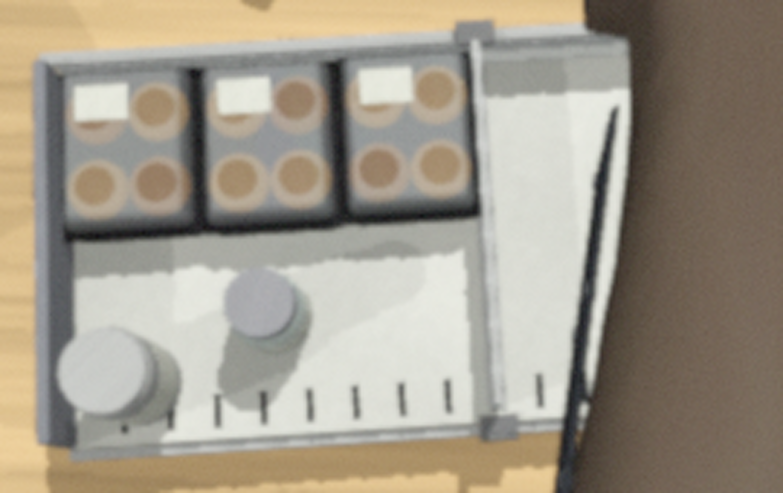

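The firmer push stopped at the same position (-0.0153), so the row is solidly closed. In the picture the divider, (477,45) to (498,410), sits against the pack edge at (478,213).

```bash
python3 -c "
from bench import *
job.job_done(); print(ctrl.sense()['clock'])"
```

```text
the job is handed in; nothing more can be done
the job is handed in; nothing more can be done
```

The bakery packs are faced up and I've handed the job in; the last clock reading was 28.9 s, against the 51 s limit. `job_done` gives no verdict, so this rests on my own checks.

**What I did:** With closed fingers I slid the divider left, which turned the askew pack square. I then pushed the pack forward from behind until it met the front stop (9 N force stop). Finally I closed the row with the divider (16 N stop), and nothing was gripped or lifted.

**Last checks:**
- **Row closed:** a second, firmer divider push (26 N stop) ended at exactly the same position, so no slack was left in the row.
- **Alignment:** in the last top view the three rear edges are in line, and no gaps show between packs, at the end panel or at the divider.
- **Bystanders:** the jar and can show no movement in the last top view. The tub and label roll were hidden by the arm there; they were unmoved when last seen, during the forward push.
- **Robot clear:** the arm was away from everything at hand-in.

No check failed. One first measurement disagreed: the divider edge gave a display angle of 0.043 rad, against 0.07–0.10 from most other edges. I used 0.076 rad, and the pushes bore it out.

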